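Set the forming tweezers to the neck gauge and hold them there

ROBOT

A 6-joint arm with a two-finger parallel gripper is mounted at the origin on the work surface. World frame = base frame: x ahead of the robot, y to its left, z up, the work surface at z = 0. Lengths are in m, angles in rad, forces in N, time in s.
With the tool pointing down it reaches from about 0.35 to 0.85 m from the base axis. Payload 8.1 kg.
Tool frame: the origin (TCP) lies midway between the tips of the shut fingers; the grasp point (between the pads) lies 19 mm behind it; z points along the fingers, y is the line along which they close (so a half turn about z gives the same grasp; the last joint's range is limited). The gripper opens to 93 mm and grips with 3 to 60 N. Pads are 15 mm wide; open, the fingers measure 128 mm over their backs; the gripper's body (75 mm by 188 mm) begins 65 mm behind the grasp point.
Start: joints at [1.036, 0.13, 1.488, -0, 1.523, -0.085], TCP at [0.261, 0.54, 0.219] pointing down, gripper open.
Joint ranges: [-2.96, 2.96], [-0.89, 2.26], [0.02, 2.5], [-1.34, 4.48], [0, 2.73], [-2.66, 2.66]. Speed limits (rad/s): [2.39, 2.39, 2.79, 3.14, 3.14, 3.14].

INTERFACE

Orientations are given as a unit quaternion [x, y, z, w].
In Python, from bench import manip gives the robot as it stands.
- The arm moves only by the tool apply_moves, never from a script. Its arguments are lists of equal length, an entry for each row: "offset": the shift along the tool's x, y, z in units of 5 cm (1.0 is 5 cm), a list of three; "delta_rot": the turn, a rotation vector about the tool's x, y, z in units of 30 degrees (1.0 is 30 degrees), a list of three. A call has 1 to 20 rows; each row shifts and turns the commanded pose from where the row before left it, along the tool's axes as they then stand; what a row does not reach is not made up. A row lasts 1/10 s, in which the tool goes at most 50 mm and 8.59 degrees, less where a joint would pass 70% of its speed; a pose out of reach is approached as far as the arm can. A call with a number of a shift or a turn outside -1 to 1 is refused whole. A call with a gripper value outside its range is refused whole. "fingers" is the closure, from -1 (fully open) to 1 (shut), set as the call begins (left out, the last holds). The fingers move at their own pace and stop on an object; "force" is the grip in N (left out, the last holds). Time passes only in rows, so rows that do not move let the fingers close. It gives the time, the measured TCP pose, the force, the opening and the grip force at its end, in the units of the state.
- manip.get_obs(): the state, without advancing time (a new reading comes with each control period).
- manip.read_camera(name): name is "side" or "top"; returns a dict with "pixels" (384x512x3 uint8, red, green, blue), "camera_matrix" (3x3 intrinsics, pixels), "R" (3x3) and "t" (3): a world point X has camera coordinates R X + t. Camera axes: x right, y down, z forward; pixel columns grow to the right and rows downward; lengths in m; the calibration is good to about 2 mm. A picture is of the moment at which its call begins. There is no depth.
- manip.job_done(): hands the job in; it is judged then, once.
The state is a dict: "t": time; "q": joint angles; "qvel": joint speeds; "effort": joint torques, N m; "eef_pos": TCP position; "ee_rot": TCP orientation; "ft_force": force on the tool from outside, world axes, zero at the start; "ft_torque": the same for the moment, N m; "grip_width": finger opening in m; "grasp_force": force on a finger pad.
Only numpy, scipy, OpenCV 4.12 (cv2) and the standard library are available. Lean on these libraries where they do the work, as an engineer would, in place of code of your own. Each camera call takes 0.05 s, during which the arm holds its last target. There are 200 camera calls.

TASK

Pick up the sprung forming tweezers from their wooden rest and take them to the neck gauge, squeezing them until the two bent-down tips are exactly as far apart as the gauge's two pins. Finish while still holding them in the gripper: level and steady, one tip directly over each pin, about 8 mm (no more than 15 mm) above it, at that gap and without the tweezers touching the gauge. Do not shift the sliding pin, and leave the other things on the bench where they are.

Things in the scene. Friction and masses are not known exactly. Their poses are not given: they have to be found in the camera images.
- tweezers: loose sprung steel tweezers, about 70 g, 160 mm long, flat on the rest: two 10 mm tall arms, hinged at a round 18 mm boss at the rear (x = -89 mm), spread forwards in a level V. Origin midway between the two thumb bosses, at the arms' underside (30 mm above the bench at the start). +x to the tips, z up. Tips 59 mm ahead (+x) of the line across the bosses, open or squeezed, 9 mm below the underside
- grip (a point): the point to grip, midway between the two thumb bosses, 7 mm above the tweezers' origin, axes as theirs. The bosses are upright cylinders, 16 mm diameter, 14 mm tall, one on the outer side of each arm; squeeze across them (along y). Together they are 55 mm wide over their outsides when open
- leg_left (a joint): closing angle q of each arm (rad), the same for both. 0 fully open, 0.15 fully squeezed. Gap between tip centres = 300 mm * sin(0.175 - q): 52 mm open, 7.5 mm squeezed. Width over the thumb bosses = 24 mm + 0.6 * gap. Sprung open, no catch: the push needed on each boss is about 4.5 N at q = 0, rising evenly to 11 N at 0.15
- left_tip (a point): lower end of the bent-down nib (4.4 mm diameter steel pin) of the left (+y) arm, on its centre line; 9 mm below the arm's underside
- right_tip (a point): the same on the right (-y) arm
- rest: fixed wooden tool rest: 180 x 100 x 6 mm board with two cross ridges, tops 30 mm above the bench, 12 and 10 mm wide, at x = -75 and +40 mm. The tweezers lie on the ridges with their origin above the rest's within 8 mm; the thumb bosses hang free between the ridges, 24 mm above the board. Origin at bench level; x as the tweezers' within 0.1 rad. Pushed off-centre, they slide and turn on it
- gauge: fixed neck gauge: dark wooden block 44 mm (x, from -14 to +30 mm) x 120 mm (y) x 38 mm, with a 20 mm wide aluminium strip on it, top 42 mm above the bench. On it two steel pins, 5 mm diameter, on carriers 14 x 9 x 4 mm, stand in a row along y at x = 0; pin tops 54 mm above the bench. Origin at bench level
- pin_fixed (a point): centre of the top of the fixed pin, at x = 0, y = -16 mm, z = 54 mm of the gauge
- pin_sliding (a point): centre of the top of the sliding pin, at x = 0, z = 54 mm of the gauge and at its +y side of the fixed pin
- slider (a joint): how the sliding pin is set (m): distance between the pin centres = 12 mm + this value (0 to 28 mm); friction holds it
- mould: loose dark square mould block with a round hollow, 50 x 50 x 36 mm; origin under its centre; leave alone
- paddle: loose dark flat paddle, 90 x 50 x 10 mm blade with a wooden handle along -x, 235 mm long in all, 20 mm high; leave alone
- tin: loose aluminium tin, 80 mm diameter, 55 mm high; leave alone

How it is judged:
On the way:
1. the tweezers are lifted clear of the rest in the gripper (height (world z) of tweezers above 0.04 m and contact force between tweezers and rest below 0.05 N and contact force between tweezers and the fingers above 1.5 N), for 0.2 s.
At the end, for the whole second after the job is handed in: the program ends holding the tweezers in the fingers, level within 0.2 rad and still, each tip within 4 mm horizontally of the centre of its own pin (either tip over either pin) and 1 to 16 mm above it, and the tweezers touch nothing but the gripper (((horizontal distance between left_tip and pin_fixed below 0.004 m and horizontal distance between right_tip and pin_sliding below 0.004 m and z of left_tip in the frame of pin_fixed between 0.001 and 0.016 m and z of right_tip in the frame of pin_sliding between 0.001 and 0.016 m) or (horizontal distance between right_tip and pin_fixed below 0.004 m and horizontal distance between left_tip and pin_sliding below 0.004 m and z of right_tip in the frame of pin_fixed between 0.001 and 0.016 m and z of left_tip in the frame of pin_sliding between 0.001 and 0.016 m)) and angle between tweezers's own z axis and vertical below 0.2 rad and linear speed of tweezers below 0.02 m/s and velocity of joint leg_left between -0.05 and 0.05 rad/s and contact force between tweezers and the fingers above 1.5 N and contact force between tweezers and gauge below 0.05 N and contact force between tweezers and rest below 0.05 N and contact force between tweezers and mould below 0.05 N and contact force between tweezers and paddle below 0.05 N and contact force between tweezers and tin below 0.05 N); the arm keeps its last pose, push and grip.
It fails at once if the sliding pin is shifted more than 2 mm (distance of pin_sliding from where it was at the start of the episode above 0.002 m).
It fails at once if another thing on the bench is shifted more than 15 mm (distance of any of mould, paddle, tin from where it was at the start of the episode above 0.015 m).
It also fails if it takes over 40 s, if anything falls off the work surface, if the arm or the gripper's body presses on something with over 40 N, if the wrist force passes 120 N, or if a joint passes its speed limit or range.

## Working session

There is one attempt and no reset: what is moved stays moved. The work goes in short steps, Python scripts to look and compute and a tool call to move; the robot and the scene stay as the last step left them, time stands still between calls to the robot, and variables do not carry over. Pictures are saved under pics/ and viewed, at most 10 in all, crops included, and the job is handed in when it is done.

Besides the shell and the picture viewer there is one more tool, called after "Request:" by a JSON object that holds its "op" and its "data". apply_moves: Moves the arm, as the interface text tells. Shifts and turns lie within -1 to 1; 1 stands for 5 cm of shift or 30 degrees of turn. Its arguments: {"type":"object","properties":{"offset":{"type":"array","items":{"type":"array","items":{"type":"number","minimum":-1,"maximum":1}}},"delta_rot":{"type":"array","items":{"type":"array","items":{"type":"number","minimum":-1,"maximum":1}}},"fingers":{"type":"number"},"force":{"type":"number"}},"required":["offset","delta_rot"]}

```bash
mkdir -p pics; cat > h.py <<'E'
import numpy as np, cv2
from bench import manip
def cam(n,save=None):
    c=manip.read_camera(n); 
    if save: cv2.imwrite('pics/'+save,c['pixels'][:,:,::-1])
    return c
def proj(c,X):
    p=(c['R']@np.atleast_2d(X).T).T+c['t']; p=p@np.array(c['camera_matrix']).T; return p[:,:2]/p[:,2:]
def back(c,uv,z):
    uv=np.atleast_2d(uv).astype(float); d=np.c_[uv,np.ones(len(uv))]@np.linalg.inv(c['camera_matrix']).T@np.array(c['R'])
    o=-np.array(c['R']).T@c['t']; return o+d*((z-o[2])/d[:,2])[:,None]
E
python3 - <<'E'
from h import *
for n in('top','side'):
    c=cam(n,n+'0.png'); print(n,c['camera_matrix'],-np.array(c['R']).T@c['t'],c['R'])
print(manip.get_obs())
E
```

```text
top [[430.06152183   0.         262.76988836]
 [  0.         430.06152183 195.16302718]
 [  0.           0.           1.        ]] [ 0.3995998  -0.09363303  0.96686469] [[ 0.02395285 -0.99950124  0.02058011]
 [-0.98618531 -0.02699884 -0.16343069]
 [ 0.16390482 -0.01638117 -0.98634014]]
side [[361.19637118   0.         251.38759409]
 [  0.         361.19637118 189.23779821]
 [  0.           0.           1.        ]] [0.43303967 0.56028479 0.53856007] [[-0.98612298 -0.16420149 -0.02448149]
 [-0.07679719  0.58191916 -0.80961243]
 [ 0.14718581 -0.79649731 -0.58645407]]
{'t': 0.1, 'q': array([ 1.03560250e+00,  1.31087119e-01,  1.48919510e+00,  2.75525911e-05,
        1.52299173e+00, -8.53995391e-02]), 'qvel': array([-2.85892973e-03, -7.99381622e-05, -1.77182831e-03,  3.55246162e-04,
       -1.71445172e-03, -8.98291574e-04]), 'effort': array([ 7.83234500e-04, -5.61335385e+01, -4.93095088e+01,  7.70038250e-02,
        2.90679408e-02, -1.54081744e-05]), 'eef_pos': array([0.2605712 , 0.53988562, 0.21767789]), 'ee_rot': array([ 2.23006674e-01,  9.74816555e-01, -7.96299858e-04, -2.69787355e-04]), 'ft_force': array([0.97438288, 0.38745624, 0.18138154]), 'ft_torque': array([-0.02163695,  0.03614754,  0.02468867]), 'grasp_force': 0.0, 'grip_width': 0.09311485622846781}
```

View pics/top0.png

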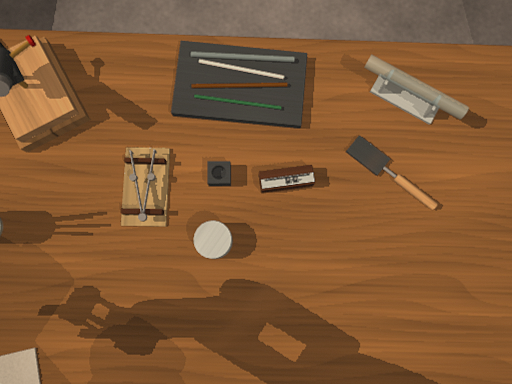

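View pics/side0.png

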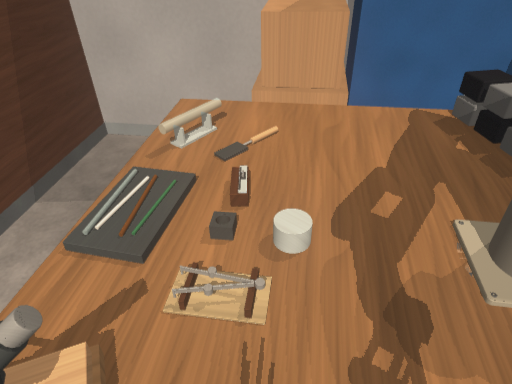

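The tweezers lie at about (143,180) in the top view, with the hinge at (142,217) and the tips near (132,155) and (156,154). The gauge is at (287,179), the mould at (219,173) and the tin at (212,240). I'll zoom in on the tweezers and gauge in both views.

```bash
python3 - <<'E'
from h import *
t=cv2.imread('pics/top0.png');s=cv2.imread('pics/side0.png')
r=lambda im,x,y,w,h,k:cv2.resize(im[y:y+h,x:x+w],None,fx=k,fy=k,interpolation=cv2.INTER_CUBIC)
a=np.zeros((600,800,3),np.uint8)
A=r(t,115,140,65,95,6);a[:570,:390]=A            # x=115+u/6,y=140+v/6
B=r(t,255,160,65,40,6);a[:240,400:790]=B          # x=255+(u-400)/6,y=160+v/6
C=r(s,220,155,40,55,6);a[250:580,400:640]=C       # x=220+(u-400)/6,y=155+(v-250)/6
cv2.imwrite('pics/zoom.png',a)
E
```

```text
(no output)
```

View pics/zoom.png

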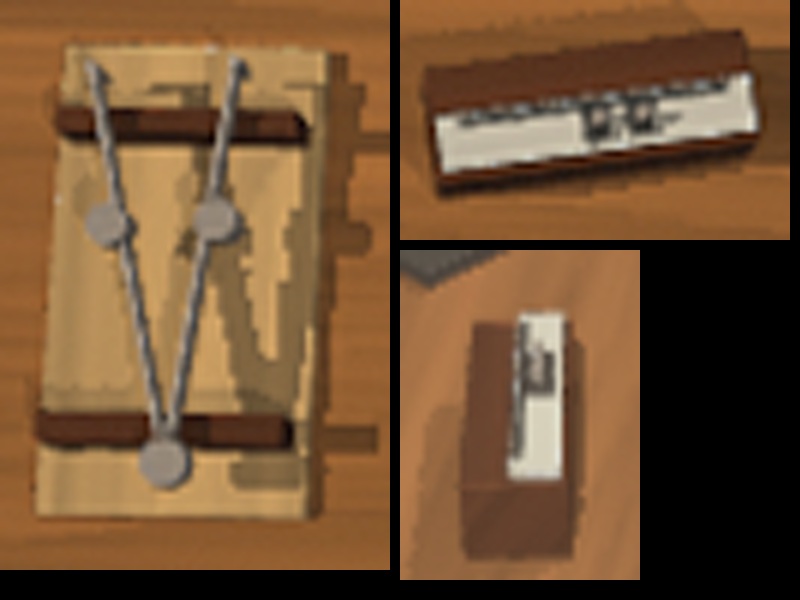

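```bash
cat > m.py <<'E'
from h import *
c=manip.read_camera('top')
z6=lambda u,v,x0,y0,ou=0:(x0+(u-ou+.5)/6-.5, y0+(v+.5)/6-.5)
T=lambda u,v:z6(u,v,115,140); G=lambda u,v:z6(u,v,255,160,400)
P=lambda p,z:back(c,p,z)[0]
hb=P(T(165,463),.042);L=P(T(108,223),.044);R=P(T(217,219),.044);tl=P(T(93,66),.038);tr=P(T(238,66),.038)
mid=(L+R)/2;d=mid-hb
print('hinge',hb,'L',L,'R',R,'mid',mid,'boss c-c',np.linalg.norm(L-R),'hinge-mid',np.linalg.norm(d[:2]),'tips',tl,tr,np.linalg.norm((tl+tr)/2-mid))
print('yaw hinge->mid',np.arctan2(d[1],d[0]),'yaw LR',np.arctan2(-(L-R)[0],(L-R)[1]))
k=[P(G(*p),.042) for p in[(435,117),(750,73),(757,130),(443,175)]]
print('strip',np.round(k,4),[np.linalg.norm(k[i]-k[i-1]) for i in range(4)])
cen=sum(k)/4; e=(k[0]+k[3]-k[1]-k[2]); yaw=np.arctan2(-e[0],e[1]); print('gauge c',cen,'yaw',yaw)
ey=np.array([-np.sin(yaw),np.cos(yaw)]);ex=np.array([np.cos(yaw),np.sin(yaw)])
for p in[(598,122),(643,117)]:
    q=P(G(*p),.046)-cen;print('carrier in gauge',q[:2]@ex,q[:2]@ey)
# rectified strip intensity at plane z=46: mean over |x|<4.5, and image
for n in('top','side'):
    cc=manip.read_camera(n); g=cv2.cvtColor(cc['pixels'],cv2.COLOR_RGB2GRAY).astype(np.float32)
    ys=np.arange(-30,31)*1e-3; xs=np.arange(-14,15)*1e-3
    X=np.array([[*(cen[:2]+a*ex+b*ey),.046] for a in xs for b in ys]);uv=proj(cc,X).astype(np.float32)
    im=cv2.remap(g,uv[:,0].reshape(len(xs),-1),uv[:,1].reshape(len(xs),-1),cv2.INTER_LINEAR)
    print(n,[(int(round(y*1e3)),int(v)) for y,v in zip(ys,im[10:19].mean(0)) if -26<=y*1e3<=16])
    cv2.imwrite(f'pics/r_{n}.png',cv2.resize(im[::-1,::-1],None,fx=10,fy=10,interpolation=cv2.INTER_NEAREST))
a=np.vstack([cv2.imread('pics/r_top.png'),cv2.imread('pics/r_side.png')]);cv2.imwrite('pics/rect.png',a)
E
python3 m.py
```

```text
hinge [0.49915875 0.14929762 0.042     ] L [0.58582332 0.17542458 0.044     ] R [0.58841733 0.13619097 0.044     ] mid [0.58712032 0.15580777 0.044     ] boss c-c 0.03931926947873807 hinge-mid 0.08820215839493149 tips [0.64590899 0.18699525 0.038     ] [0.64748411 0.13379803 0.038     ] 0.06005318267770471
yaw hinge->mid 0.07387664874833656 yaw LR 0.0660208915372317
strip [[ 0.5889 -0.103   0.042 ]
 [ 0.6086 -0.2183  0.042 ]
 [ 0.5874 -0.221   0.042 ]
 [ 0.5674 -0.1064  0.042 ]] [np.float64(0.021735734115143953), np.float64(0.11702865597565713), np.float64(0.021453613628171726), np.float64(0.11629401407937451)]
gauge c [ 0.58808164 -0.16218057  0.042     ] yaw 0.170897131705997
carrier in gauge -0.00022114181014743362 -0.0001440213455338466
carrier in gauge -0.0007228298195188393 -0.016698980784237538
top [(-25, 155), (-24, 152), (-23, 140), (-22, 121), (-21, 110), (-20, 99), (-19, 85), (-18, 88), (-17, 100), (-16, 97), (-15, 89), (-14, 79), (-13, 71), (-12, 75), (-11, 94), (-10, 116), (-9, 134), (-8, 143), (-7, 135), (-6, 126), (-5, 114), (-4, 95), (-3, 85), (-2, 91), (-1, 94), (0, 94), (1, 92), (2, 79), (3, 69), (4, 82), (5, 106), (6, 138), (7, 169), (8, 189), (9, 189), (10, 186), (11, 183), (12, 181), (13, 180), (14, 179), (15, 181), (16, 182)]
side [(-25, 176), (-24, 173), (-23, 170), (-22, 167), (-21, 164), (-20, 158), (-19, 150), (-18, 142), (-17, 134), (-16, 126), (-15, 123), (-14, 120), (-13, 118), (-12, 115), (-11, 114), (-10, 116), (-9, 117), (-8, 119), (-7, 120), (-6, 119), (-5, 118), (-4, 118), (-3, 117), (-2, 116), (-1, 114), (0, 113), (1, 111), (2, 109), (3, 104), (4, 98), (5, 93), (6, 88), (7, 88), (8, 90), (9, 91), (10, 93), (11, 99), (12, 113), (13, 127), (14, 140), (15, 154), (16, 166)][ WARN:0@1.618] global loadsave.cpp:1063 imwrite_ Unsupported depth image for selected encoder is fallbacked to CV_8U.
```

View pics/rect.png

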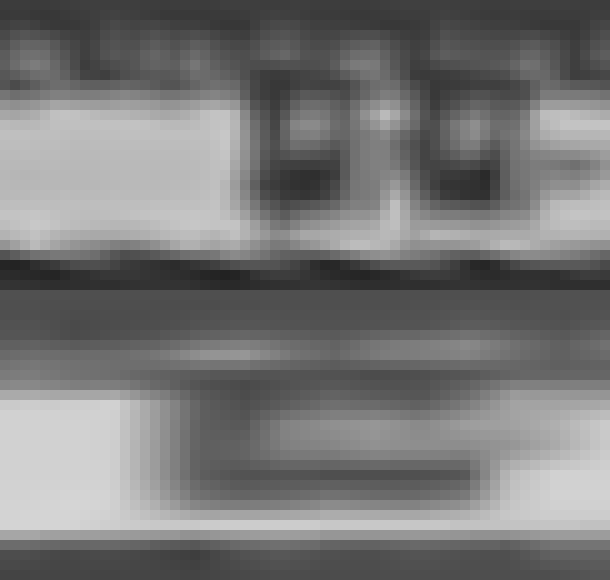

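```bash
cat > go.py <<'E'
import sys
from bench import manip
import numpy as np
from scipy.spatial.transform import Rotation as Ro
# args: x y z (TCP) yaw (of tool-y minus 90deg)
x,y,z,a=map(float,sys.argv[1:5]); o=manip.get_obs(); R=Ro.from_quat(o['ee_rot'])
d=R.inv().apply(np.array([x,y,z])-o['eef_pos'])/.05
Y=np.array([-np.sin(a),np.cos(a),0]);Z=np.array([0,0,-1.]);T=Ro.from_matrix(np.c_[np.cross(Y,Z),Y,Z])
print('t',o['t'],'pos',o['eef_pos'],'w',o['grip_width'],'F',o['grasp_force'],'ft',o['ft_force'].round(2),'q',o['q'].round(2));print('offset units',d.round(3),'rot units',(np.degrees((R.inv()*T).as_rotvec())/30).round(3))
E
python3 go.py .587 .1558 .15 .07
```

```text
t 0.25 pos [0.26072947 0.54009116 0.21812603] w 0.09351436340043508 F 0.0 ft [-0.85  0.56 -0.79] q [ 1.04  0.13  1.49 -0.    1.52 -0.09]
offset units [-9.218 -4.083  1.366] rot units [-0.002 -0.    -0.993]
```

Request:
{"op": "apply_moves", "data": {"offset": [[-0.46, -0.2, 0.07], [-0.46, -0.2, 0.07], [-0.46, -0.2, 0.07], [-0.46, -0.2, 0.07], [-0.46, -0.2, 0.07], [-0.46, -0.2, 0.07], [-0.46, -0.2, 0.07], [-0.46, -0.2, 0.07], [-0.46, -0.2, 0.07], [-0.46, -0.2, 0.07], [-0.46, -0.2, 0.07], [-0.46, -0.2, 0.07], [-0.46, -0.2, 0.07], [-0.46, -0.2, 0.07], [-0.46, -0.2, 0.07], [-0.46, -0.2, 0.07], [-0.46, -0.2, 0.07], [-0.46, -0.2, 0.07], [-0.46, -0.2, 0.07], [-0.46, -0.2, 0.07]], "delta_rot": [[0, 0, 0], [0, 0, 0], [0, 0, 0], [0, 0, 0], [0, 0, 0], [0, 0, 0], [0, 0, 0], [0, 0, 0], [0, 0, 0], [0, 0, 0], [0, 0, 0], [0, 0, 0], [0, 0, 0], [0, 0, 0], [0, 0, 0], [0, 0, 0], [0, 0, 0], [0, 0, 0], [0, 0, 0], [0, 0, 0]], "fingers": -1, "force": 30}}

```text
t: 2.25
eef_pos: [0.5887, 0.1593, 0.1484]
ee_rot: [0.223, 0.975, -0.0, -0.0]
ft_force: [0.8, 0.4, -0.7]
grip_width: 0.0931
grasp_force: 0.0
```

Request:
{"op": "apply_moves", "data": {"offset": [[0, 0, 0], [0, 0, 0], [0, 0, 0], [0, 0, 0], [0, 0, 0], [0, 0, 0]], "delta_rot": [[0, 0, -0.2], [0, 0, -0.2], [0, 0, -0.2], [0, 0, -0.2], [0, 0, -0.19], [0, 0, 0]]}}

```text
t: 2.85
eef_pos: [0.588, 0.1602, 0.1484]
ee_rot: [-0.035, 0.999, -0.0, -0.0]
ft_force: [-0.0, -0.5, 0.2]
grip_width: 0.0931
grasp_force: 0.0
```

```bash
python3 go.py .5871 .1558 .020 .07
```

```text
t 2.85 pos [0.5880433  0.16019105 0.14844997] w 0.09311606836905215 F 0.0 ft [-0.02 -0.51  0.2 ] q [ 0.18  0.2   1.54  0.    1.4  -1.46]
offset units [ 0.024 -0.086  2.569] rot units [-0.    -0.001  0.   ]
```

Request:
{"op": "apply_moves", "data": {"offset": [[0.02, -0.09, 0.2], [0, 0, 0.25], [0, 0, 0.25], [0, 0, 0.25], [0, 0, 0.25], [0, 0, 0.25], [0, 0, 0.25], [0, 0, 0.25], [0, 0, 0.25], [0, 0, 0.2], [0, 0, 0.15], [0, 0, 0.05], [0, 0, 0], [0, 0, 0]], "delta_rot": [[0, 0, 0], [0, 0, 0], [0, 0, 0], [0, 0, 0], [0, 0, 0], [0, 0, 0], [0, 0, 0], [0, 0, 0], [0, 0, 0], [0, 0, 0], [0, 0, 0], [0, 0, 0], [0, 0, 0], [0, 0, 0]]}}

```text
t: 4.25
eef_pos: [0.5879, 0.1557, 0.0192]
ee_rot: [-0.034, 0.999, 0.0, 0.0]
ft_force: [0.1, 0.4, 0.0]
grip_width: 0.0931
grasp_force: 0.0
```

```bash
python3 go.py .5871 .1558 .018 .07; python3 - <<'E'
from h import *
t=cam('top')['pixels'];s=cam('side')['pixels']
r=lambda im,x,y,w,h:cv2.resize(im[y:y+h,x:x+w],None,fx=4,fy=4,interpolation=cv2.INTER_CUBIC)
cv2.imwrite('pics/g1.png',np.hstack([r(t,95,130,90,110),r(s,160,240,110,110)])[:,:,::-1])
E
```

```text
t 4.25 pos [0.58794596 0.15574199 0.01921476] w 0.09310112107923232 F 0.0 ft [0.08 0.4  0.01] q [ 0.17  0.33  1.64 -0.    1.17 -1.46]
offset units [0.017 0.002 0.024] rot units [ 0.     0.002 -0.003]
```

View pics/g1.png

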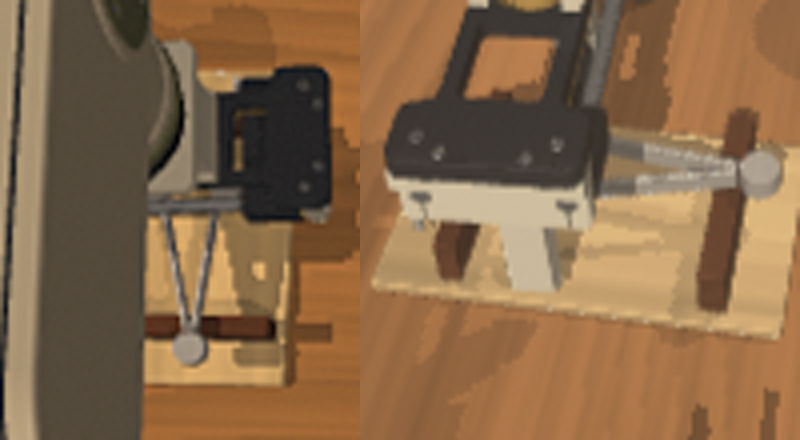

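The fingers straddle the thumb bosses between the ridges and the tweezers haven't moved. I'll close in steps.

Request:
{"op": "apply_moves", "data": {"offset": [[0, 0, 0], [0, 0, 0], [0, 0, 0], [0, 0, 0], [0, 0, 0]], "delta_rot": [[0, 0, 0], [0, 0, 0], [0, 0, 0], [0, 0, 0], [0, 0, 0]], "fingers": -0.1, "force": 30}}

```text
t: 4.85
eef_pos: [0.5874, 0.1557, 0.0186]
ee_rot: [-0.034, 0.999, -0.0, -0.0]
ft_force: [-0.5, -0.4, -0.4]
grip_width: 0.0574
grasp_force: 0.0
```

Request:
{"op": "apply_moves", "data": {"offset": [[0, 0, 0], [0, 0, 0], [0, 0, 0], [0, 0, 0], [0, 0, 0]], "delta_rot": [[0, 0, 0], [0, 0, 0], [0, 0, 0], [0, 0, 0], [0, 0, 0]], "fingers": 0.27}}

```text
t: 5.35
eef_pos: [0.5874, 0.1557, 0.0186]
ee_rot: [-0.034, 0.999, -0.0, -0.0]
ft_force: [0.7, -0.7, -1.0]
grip_width: 0.0343
grasp_force: 9.6
```

Request:
{"op": "apply_moves", "data": {"offset": [[0, 0, 0], [0, 0, -0.05], [0, 0, -0.1], [0, 0, -0.15], [0, 0, -0.2], [0, 0, -0.2], [0, 0, -0.2], [0, 0, -0.2], [0, 0, -0.2], [0, 0, -0.2], [0, 0, -0.1], [0, 0, -0.05], [0, 0, 0], [0, 0, 0]], "delta_rot": [[0, 0, 0], [0, 0, 0], [0, 0, 0], [0, 0, 0], [0, 0, 0], [0, 0, 0], [0, 0, 0], [0, 0, 0], [0, 0, 0], [0, 0, 0], [0, 0, 0], [0, 0, 0], [0, 0, 0], [0, 0, 0]]}}

```text
t: 6.75
eef_pos: [0.5871, 0.1556, 0.1006]
ee_rot: [-0.034, 0.999, -0.0, -0.0]
ft_force: [0.3, -0.2, -0.5]
grip_width: 0.0344
grasp_force: 9.6
```

```bash
python3 go.py .5871 .1558 .1 .07; python3 - <<'E'
from h import *
t=cam('top','top_l.png')['pixels'];s=cam('side','side_l.png')['pixels']
r=lambda im,x,y,w,h:cv2.resize(im[y:y+h,x:x+w],None,fx=4,fy=4,interpolation=cv2.INTER_CUBIC)
cv2.imwrite('pics/g2.png',np.hstack([r(t,95,130,90,140),r(s,160,200,110,140)])[:,:,::-1])
E
```

```text
t 6.75 pos [0.58710339 0.15561564 0.10059601] w 0.03436151370369753 F 9.598287642002106 ft [ 0.27 -0.21 -0.52] q [ 0.17  0.23  1.59  0.    1.32 -1.46]
offset units [-0.     0.004  0.012] rot units [-0.    -0.002 -0.003]
```

View pics/g2.png

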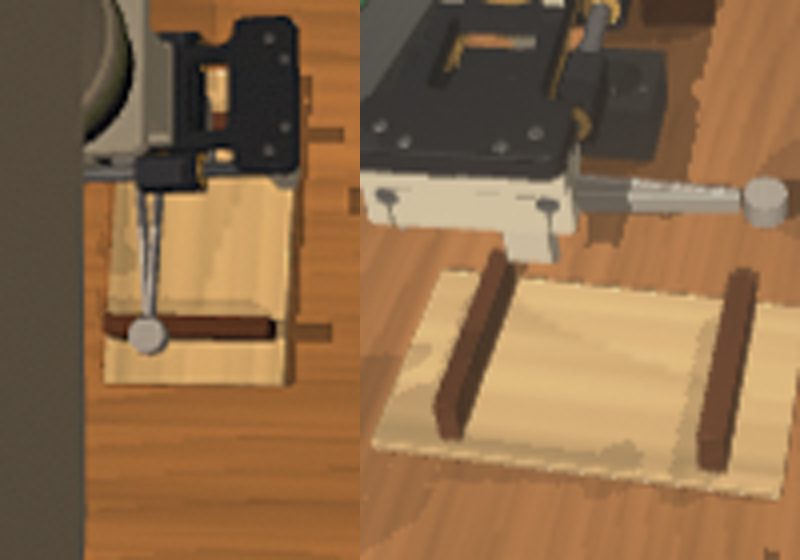

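```bash
cat > tri.py <<'E'
from h import *
def tri(pt,ps):
    A=[]
    for n,p in(('top',pt),('side',ps)):
        c=manip.read_camera(n);M=np.array(c['camera_matrix'])@np.c_[c['R'],c['t']];A.append(M)
    X=cv2.triangulatePoints(A[0],A[1],np.array(pt,float).reshape(2,1),np.array(ps,float).reshape(2,1))[:,0];return X[:3]/X[3]
E
python3 - <<'E'
from tri import *
# lifted: hinge cap centre
X=tri((131.6,213.2),(261,245));print(X, proj(manip.read_camera('top'),X),proj(manip.read_camera('side'),X))
c=manip.read_camera('top')
m=np.array([.5871,.1556])
for z in(.12,.125,.13):
    h=back(c,(131.6,213.2),z)[0];d=m-h[:2];print(z,h,np.hypot(*d),np.arctan2(d[1],d[0]))
# compare with start: hinge seen in side0 at about (261,283)
print(tri((142.1,216.7),(261,283)))
E
python3 - <<'E'
import cv2,numpy as np
a=cv2.imread('pics/side0.png')[270:300,245:280];b=cv2.imread('pics/side_l.png')[230:260,245:280]
cv2.imwrite('pics/hh.png',cv2.resize(np.hstack([a,b]),None,fx=10,fy=10,interpolation=cv2.INTER_CUBIC))
E
```

```text
[0.49644599 0.14814828 0.12582045] [[131.6001845  213.26376869]] [[260.89121199 244.98250365]]
0.12 [0.49724247 0.14983118 0.12      ] 0.09004251902975569 0.06411161689581309
0.125 [0.49666597 0.14839374 0.125     ] 0.09072068887985257 0.07951727611652229
0.13 [0.49608948 0.14695629 0.13      ] 0.09142006746671652 0.09469077971026618
[0.49857001 0.15071978 0.03617093]
```

View pics/hh.png

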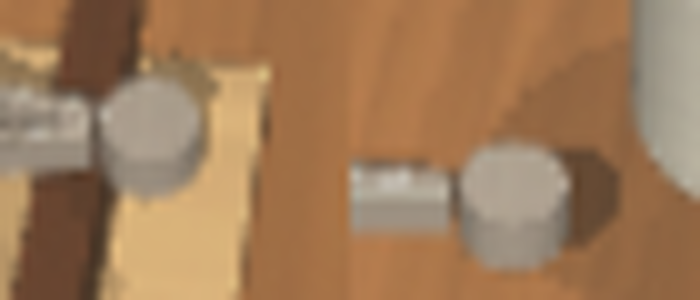

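Start cap centre in the side view is about (259.5,281.5). Lifted, it's about (261,247.7).

```bash
python3 - <<'E'
from tri import *
print(tri((142.1,216.7),(259.6,281.3)),tri((131.6,213.2),(261.1,247.7)))
E
python3 go.py .555 -.2 .13 .171
```

```text
[0.49943179 0.14998492 0.0392425 ] [0.49663146 0.14946431 0.12115169]
t 7.4 pos [0.58745699 0.15567012 0.10113923] w 0.033824185109819445 F 9.598796367645264 ft [-0.18  0.42 -1.08] q [ 0.17  0.23  1.59  0.    1.32 -1.46]
offset units [ 1.135 -7.052 -0.577] rot units [ 0.     0.    -0.196]
```

The tweezers came up level: the hinge rose 82 mm and the TCP 82 mm, with yaw about 0.07. I'll turn them, then carry them over to hover above the gauge.

Request:
{"op": "apply_moves", "data": {"offset": [[0, 0, 0], [0, 0, 0], [0, 0, 0], [0, 0, 0]], "delta_rot": [[0, 0, -0.06], [0, 0, -0.07], [0, 0, -0.07], [0, 0, 0]], "fingers": 0.28}}

```text
t: 7.8
eef_pos: [0.5875, 0.1557, 0.1012]
ee_rot: [-0.087, 0.996, -0.0, 0.0]
ft_force: [-0.2, 0.5, -0.6]
grip_width: 0.0336
grasp_force: 9.7
```

```bash
python3 go.py .5314 -.1801 .09 .171
```

```text
t 7.8 pos [0.58747528 0.15566286 0.10117583] w 0.033643994143355116 F 9.714246690273285 ft [-0.18  0.48 -0.61] q [ 0.17  0.23  1.59 -0.    1.32 -1.57]
offset units [ 2.266 -6.42   0.224] rot units [-0.     0.     0.005]
```

Request:
{"op": "apply_moves", "data": {"offset": [[0.04, -0.1, 0], [0.07, -0.2, 0], [0.11, -0.3, 0], [0.13, -0.37, 0], [0.13, -0.37, 0], [0.13, -0.37, 0], [0.13, -0.37, 0], [0.13, -0.37, 0], [0.13, -0.37, 0], [0.13, -0.37, 0], [0.13, -0.37, 0], [0.13, -0.37, 0], [0.13, -0.37, 0], [0.13, -0.37, 0], [0.13, -0.37, 0], [0.13, -0.37, 0], [0.13, -0.37, 0], [0.11, -0.3, 0], [0.07, -0.2, 0], [0.04, -0.1, 0]], "delta_rot": [[0, 0, 0], [0, 0, 0], [0, 0, 0], [0, 0, 0], [0, 0, 0], [0, 0, 0], [0, 0, 0], [0, 0, 0], [0, 0, 0], [0, 0, 0], [0, 0, 0], [0, 0, 0], [0, 0, 0], [0, 0, 0], [0, 0, 0], [0, 0, 0], [0, 0, 0], [0, 0, 0], [0, 0, 0], [0, 0, 0]]}}

```text
t: 9.8
eef_pos: [0.5307, -0.1793, 0.1012]
ee_rot: [-0.086, 0.996, -0.0, 0.0]
ft_force: [0.4, 0.0, -0.2]
grip_width: 0.0339
grasp_force: 9.7
```

Request:
{"op": "apply_moves", "data": {"offset": [[0, 0, 0], [0, 0, 0.1], [0, 0, 0.12], [0, 0, 0], [0, 0, 0], [0, 0, 0]], "delta_rot": [[0, 0, 0], [0, 0, 0], [0, 0, 0], [0, 0, 0], [0, 0, 0], [0, 0, 0]]}}

```text
t: 10.4
eef_pos: [0.5313, -0.1778, 0.0902]
ee_rot: [-0.087, 0.996, -0.0, -0.0]
ft_force: [-0.4, -0.3, -1.2]
grip_width: 0.034
grasp_force: 9.7
```

```bash
python3 go.py .5314 -.1801 .06 .171; python3 - <<'E'
from h import *
t=cam('top','top_h.png')['pixels'];s=cam('side','side_h.png')['pixels']
r=lambda im,x,y,w,h:cv2.resize(im[y:y+h,x:x+w],None,fx=5,fy=5,interpolation=cv2.INTER_CUBIC)
cv2.imwrite('pics/g3.png',np.hstack([r(t,240,150,90,110),r(s,220,130,70,110)])[:,:,::-1])
E
```

```text
t 10.4 pos [ 0.53125581 -0.17776108  0.09015871] w 0.03395578469762822 F 9.694952219724655 ft [-0.42 -0.27 -1.18] q [-0.41  0.12  1.74 -0.    1.28 -2.16]
offset units [ 0.005 -0.047  0.603] rot units [-0.    -0.     0.005]
```

View pics/g3.png

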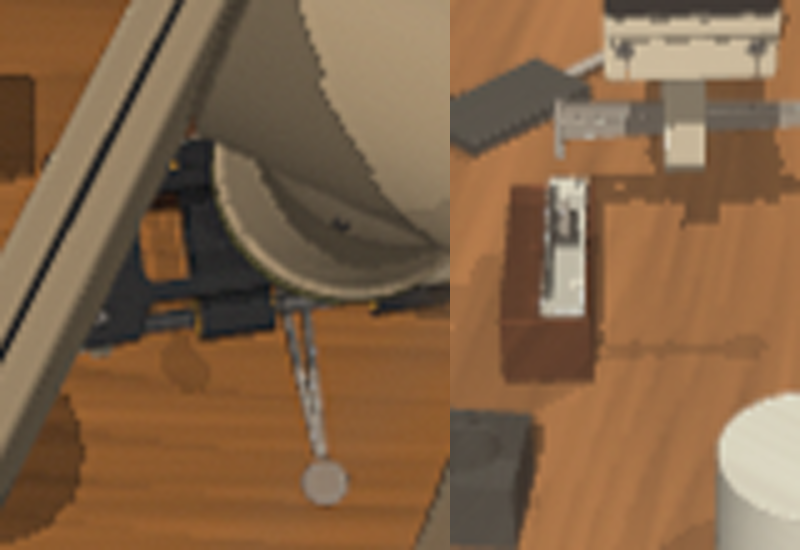

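The side view shows the tweezers level, with the near tip's lower end at about px (242,161), above the pins. The hinge is at (304.6,246) in the top view. I'll compare both with the model prediction.

```bash
cat > chk.py <<'E'
from h import *
o=manip.get_obs();p=o['eef_pos'];a=.171-.002
ex=np.array([np.cos(a),np.sin(a),0]);ey=np.array([-np.sin(a),np.cos(a),0]);z=np.array([0,0,1.])
g=(o['grip_width']-.024)/.6
pins=np.array([[.5895,-.1701,.054]]);
tips=[p+.059*ex+s*g/2*ey+.0024*z for s in(1,-1)]
h=p-.0906*ex+.0206*z
for n in('top','side'):
    c=manip.read_camera(n);print(n,'tips',proj(c,tips).round(1).tolist(),'arm tops',proj(c,[t+.019*z for t in tips]).round(1).tolist(),'hinge',proj(c,h).round(1),'pin tops',proj(c,[pins[0]+.008*ey,pins[0]-.008*ey]).round(1).tolist())
print('gap',g,'tip mid',(tips[0]+tips[1])/2,'pos',p)
E
python3 chk.py
```

```text
top tips [[288.2, 175.3], [295.9, 174.2]] arm tops [[289.0, 173.3], [296.8, 172.2]] hinge [[304.6 245.9]] pin tops [[287.8, 179.1], [295.1, 178.0]]
side tips [[241.4, 159.7], [241.5, 156.2]] arm tops [[241.0, 152.7], [241.2, 149.3]] hinge [[304.5 149.8]] pin tops [[242.2, 172.8], [242.3, 169.3]]
gap 0.01622937854168802 tip mid [ 0.58953514 -0.1680538   0.09278501] pos [ 0.53137569 -0.17797741  0.09038501]
```

The prediction matches the images: hinge exactly, tip within 1 px. Next is the small y correction and the descent.

Request:
{"op": "apply_moves", "data": {"offset": [[0, -0.04, 0], [0, 0, 0.05], [0, 0, 0.1], [0, 0, 0.1], [0, 0, 0.1], [0, 0, 0.1], [0, 0, 0.1], [0, 0, 0.05], [0, 0, 0], [0, 0, 0], [0, 0, 0]], "delta_rot": [[0, 0, 0], [0, 0, 0], [0, 0, 0], [0, 0, 0], [0, 0, 0], [0, 0, 0], [0, 0, 0], [0, 0, 0], [0, 0, 0], [0, 0, 0], [0, 0, 0]]}}

```text
t: 11.7
eef_pos: [0.5318, -0.1801, 0.0605]
ee_rot: [-0.087, 0.996, -0.0, 0.0]
ft_force: [0.6, -0.1, -0.9]
grip_width: 0.0336
grasp_force: 9.7
```

```bash
python3 go.py .5314 -.1801 .06 .171;python3 chk.py; python3 - <<'E'
from h import *
s=cam('side','side_f.png')['pixels'];t=cam('top')['pixels']
r=lambda im,x,y,w,h,k:cv2.resize(im[y:y+h,x:x+w],None,fx=k,fy=k,interpolation=cv2.INTER_CUBIC)
cv2.imwrite('pics/g4.png',np.hstack([r(s,225,140,40,55,10),r(t,285,220,40,55,10)])[:,:,::-1])
E
```

```text
t 11.7 pos [ 0.53175144 -0.1801198   0.06049385] w 0.0336101524241311 F 9.694924056529999 ft [ 0.6  -0.13 -0.92] q [-0.42  0.16  1.76 -0.    1.23 -2.16]
offset units [0.007 0.002 0.01 ] rot units [-0.001  0.001  0.004]
top tips [[288.2, 178.0], [295.5, 177.0]] arm tops [[288.9, 176.2], [296.4, 175.2]] hinge [[303.9 246.5]] pin tops [[287.8, 179.1], [295.1, 178.0]]
side tips [[241.9, 169.8], [242.0, 166.2]] arm tops [[241.6, 163.1], [241.7, 159.6]] hinge [[303.6 160.2]] pin tops [[242.2, 172.8], [242.3, 169.3]]
gap 0.016016920706885172 tip mid [ 0.5899109  -0.1701962   0.06289385] pos [ 0.53175144 -0.1801198   0.06049385]
```

View pics/g4.png

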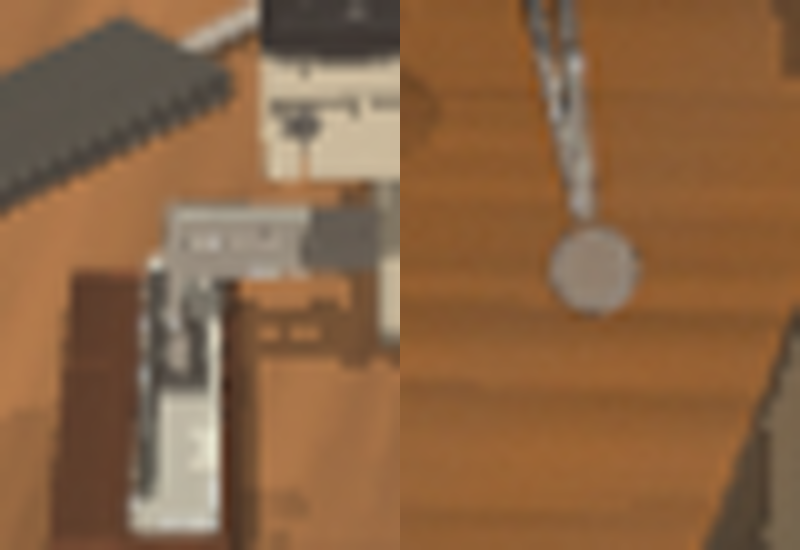

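The tip is at about (242,170) in the side view, just above the pin top at about (242,173). The hinge, at (303.9,246.3), matches the prediction, and gap, height and position are all on target. I'll hand it in.

```bash
python3 -c "
from bench import manip
print(manip.job_done())"
```

```text
the job is handed in; nothing more can be done
None
```

I handed the job in with the tweezers held level over the gauge at t ≈ 12 s: tip gap about 16.0 mm against a measured pin spacing of about 16 mm, tips about 9 mm above the pins, and no contact with the gauge seen; the hand-in returned no verdict.

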